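Hold the laser power sensor over the microscope objective

TASK

Pull the instrument drawer open at least 12 cm by its bar handle, take the slide-shaped power sensor out by its upright tab and carry it over the grey beam screen to the microscope objective that points upward. Finish still holding the sensor there, level and at rest, hovering about half a centimetre above the front lens: centred on it, lengthwise between and in line with the two guard strips. Neither the sensor nor the gripper may touch the microscope or the screen at any time, and everything else standing on the table stays where it is.

Things in the scene. Friction and masses are not known exactly. Their poses are not given: they have to be found in the camera images.
- cabinet: Fixed white cabinet with one grey-fronted drawer, 260 deep (x) x 200 wide (y) x 110 mm high, two flat dishes (26 mm) on its top at the back. Origin: centre of its underside. x points from the drawer front to the back; the drawer slides out along -x. The closed drawer's front face lies 130 mm from the origin. Drawer floor 22 mm above the table, walls 88 mm, front 96 mm.
- handle (a point): Centre of the drawer's steel bar handle: a level bar of 12 mm diameter and 110 mm length along the cabinet's y, 85 mm above the table, its axis 45 mm in front of the drawer front (39 mm free gap behind it). Moves with the drawer.
- drawer (a joint): How far the drawer is open, m: 0 closed, 0.15 at its end stop. Slides with light friction (about 1.5 N) and stays where it is left.
- sensor: Loose laser power sensor, 90 to 145 g, flat on the drawer floor near its front, lying roughly across the drawer: black plate 76 (x) x 30 (y) x 8 mm with an aluminium grip tab upright on its middle, 24 (x) x 14 (y) mm, reaching 60 mm above the underside. Origin: centre of the plate's underside, the measuring window; x along its length, z up. Either way round is the same.
- microscope: Fixed compact microscope stage, 130 (x) x 110 (y) mm, dark stage plate (top 72 mm above the table) with a steel objective pointing up. Origin: centre of its underside. Two upright aluminium guard strips on the plate run along x on either side of the objective: 90 mm long, 5 mm thick, 48 mm apart inside, tops 127 mm above the table, 12 mm above the lens.
- lens (a point): Centre of the objective's front lens, 115 mm above the table on the microscope's vertical axis (flat tip of 16 mm diameter, barrel of 34 mm diameter below).
- screen: Fixed upright grey beam screen between cabinet and microscope: a panel 280 (x) x 6 (y) x 120 mm high on two feet of 60 mm (y). Origin: centre of its underside; x along the panel.
- oil_bottle: Bystander: small amber bottle, 26 mm diameter, 55 mm high, on the table beside the microscope. Origin: centre of its underside.
- slide_box: Bystander: white plastic slide box 90 x 100 x 32 mm on the table, far left. Origin: centre of its underside.
- mouse: Bystander: round black computer mouse, 60 mm diameter, 34 mm high, on the table. Origin: centre of its underside.
- driver: Bystander: screwdriver 160 mm long lying on the table.
Mind the look-alikes: they are no part of the job. What is shaped like the microscope but purple is not meant.

How it is judged (in metres and radians):
On the way, in this order (a step that is already met when the one before it is completed fails the run):
1. the drawer is pulled open at least 12 cm (value of joint drawer above 0.12 m), for 0.1 s.
2. the sensor is gripped and lifted clear of the drawer (underside over 110 mm) (height (world z) of sensor above 0.11 m and contact force between the fingers and sensor above 0.5 N), for 0.1 s.
3. the sensor passes over the beam screen, above its top edge (height (world z) of sensor above 0.12 m and y of sensor in the frame of screen between -0.06 and 0.06 m and x of sensor in the frame of screen between -0.22 and 0.22 m), for 0.03 s.
At the end, for the whole second after the job is handed in: The fingers hold the sensor still (under 20 mm/s and 0.2 rad/s), its underside centre within 6 mm sideways of the lens centre and 1 to 11 mm above it, plate level within 0.09 rad, its length in line with the guard strips within 0.12 rad (either way round), nothing of the microscope touching it (horizontal distance between sensor and lens below 0.006 m and z of sensor in the frame of lens between 0.001 and 0.011 m and angle between sensor's own z axis and vertical below 0.09 rad and angle between the x axis of sensor and the x axis of microscope, either way round below 0.12 rad and contact force between sensor and microscope below 0.05 N and contact force between the fingers and sensor above 0.5 N and linear speed of sensor below 0.02 m/s and angular speed of sensor below 0.2 rad/s); the arm keeps its last pose, push and grip.
It fails at once if the microscope is touched (over 0.5 N) (contact force between microscope and anything else above 0.5 N).
It fails at once if the beam screen is touched (over 0.5 N) (contact force between screen and anything else above 0.5 N).
It fails at once if the oil bottle, slide box, mouse or screwdriver is displaced by more than 25 mm (distance of any of oil_bottle, slide_box, mouse, driver from where it was at the start of the episode above 0.025 m).
It also fails if it takes over 64 s, if anything falls off the work surface, if the arm or the gripper's body presses on something with over 40 N, if the wrist force passes 120 N, or if a joint passes its speed limit or range.

ROBOT

A 6-joint arm with a two-finger parallel gripper is mounted at the origin on the work surface. World frame = base frame: x ahead of the robot, y to its left, z up, the work surface at z = 0. Lengths are in m, angles in degrees, forces in N, time in s.
With the tool pointing down it reaches from about 0.35 to 0.875 m from the base axis. Payload 4.2 kg.
Tool frame: the origin (TCP) lies midway between the tips of the shut fingers; the grasp point (between the pads) lies 19 mm behind it (hold_point_z is the z of the grasp point in the tool frame, in m); z points along the fingers, y is the direction in which the jaws open and shut (so a half turn about z gives the same grasp; the last joint's range is limited). The gripper opens to 87 mm and grips with 3 to 60 N. Pads are 19 mm wide; open, the fingers measure 117 mm over their backs; the gripper's body (75 mm by 190 mm) begins 51 mm behind the grasp point.
Start: joints at [-61.444, 22.042, 0.453, 0, -68.411, -14.817], TCP at [0.148, -0.607, 0.223] pointing down, gripper open.
Joint ranges: [-179.83, 179.83], [-69.29, 118.12], [-61.27, 80.66], [-181.25, 117.63], [-171.15, -9.14], [-177.46, 177.46]. Speed limits (degrees/s): [159.86, 159.86, 180, 180, 180, 180].

INTERFACE

Orientations are given as a 3x3 rotation matrix whose columns are the frame's x, y, z axes.
In Python, from station import * gives the robot as it stands. The module is installed in compiled form; this text tells all that it offers.
- The arm moves only by the tool jog_arm, never from a script. Its argument "moves" is a list of rows, each a list of 7 numbers: the closure, from -1 (fully open) to 1 (shut), then the shift along the tool's x, y, z in m, then the turn, a rotation vector about the tool's x, y, z in rad. In form: [[gripper, x, y, z, wx, wy, wz], ...]. A call has exactly 10 rows; each row is the pose to reach, as a shift and turn from the pose commanded when the call began, along the tool's axes at that moment; what a row does not reach only later rows make up. A row lasts 1/12 s, in which the tool goes at most 41.7 mm and 7.16 degrees, less where a joint would pass 70% of its speed; a pose out of reach is approached as far as the arm can. A call with a gripper value outside its range is refused whole. The fingers move at their own pace and stop on an object; the grip force is fixed at half the most. Time passes only in rows, so rows that repeat a pose let the fingers close, or fill a call up. It gives the time, the measured TCP pose, the force and the opening at its end, in the units of the state.
- sense(): the state, without advancing time (a new reading comes with each control period).
- capture(name): name is "side" or "top"; returns a dict with "frame" (400x640x3 uint8, red, green, blue), "fov_y" (degrees; the focal length in pixels is half the picture's height over the tangent of half this angle, whatever the lens; pixels are square), "cx", "cy" (the principal point, pixels), "k1" (the pictures are not rectified: a ray, as slopes to the right and down, at radius r is drawn at 1 + k1 r^2 times it, then the intrinsics apply), "world_from_camera" (4x4, takes a point from camera to world coordinates). Camera axes: x right, y down, z forward; pixel columns grow to the right and rows downward; lengths in m; the calibration is good to about 2 mm. A picture is of the moment at which its call begins. There is no depth.
- finish_job(): hands the job in, once; it reports no verdict.
The state is a dict: "time_s": time; "joints": joint angles; "joint_velocities": joint speeds; "effort": joint torques, N m; "tcp_pos": TCP position; "ee_rot": TCP orientation; "wrist_force": force on the tool from outside, world axes, zero at the start; "moment": the same for the moment, N m; "gripper_width": opening from 0.0 (shut) to 1.0 (fully open).
Only numpy, scipy, OpenCV 4.12 (cv2) and the standard library are available. Lean on these libraries where they do the work, as an engineer would, in place of code of your own. Each camera call takes 0.05 s, during which the arm holds its last target.

## Working session

There is one attempt and no reset: what is moved stays moved. The work goes in short steps, Python scripts to look and compute and a tool call to move; the robot and the scene stay as the last step left them, time stands still between calls to the robot, and variables do not carry over. Pictures are saved under pics/ and viewed, and the job is handed in when it is done.

Besides the shell and the picture viewer there is one more tool, called after "Call:" as a command line: name --pt "numbers of a row" for each row, then --argument value for the rest. jog_arm: Moves the arm, as the interface text tells. Its arguments: {"type":"object","properties":{"moves":{"type":"array"}},"required":["moves"]}

```bash
mkdir -p pics; cat > h.py <<'E'
from station import *
import numpy as np, cv2, pickle, sys
def snap(n,tag):
    d=capture(n); pickle.dump(d,open(f'pics/{tag}.pkl','wb')); cv2.imwrite(f'pics/{tag}.png',d['frame'][:,:,::-1]); return d
def load(tag): return pickle.load(open(f'pics/{tag}.pkl','rb'))
def KD(d):
    f=200/np.tan(np.radians(d['fov_y']/2)); K=np.array([[f,0,d['cx']],[0,f,d['cy']],[0,0,1.]]); return K,np.array([d['k1'],0,0,0,0.])
def px2w(d,pts,z):
    K,D=KD(d); u=cv2.undistortPoints(np.array(pts,float).reshape(-1,1,2),K,D).reshape(-1,2)
    T=np.array(d['world_from_camera']); r=np.c_[u,np.ones(len(u))]@T[:3,:3].T; o=T[:3,3]
    z=np.broadcast_to(z,len(u)); return o+r*((z-o[2])/r[:,2])[:,None]
def w2px(d,P):
    K,D=KD(d); T=np.linalg.inv(np.array(d['world_from_camera'])); return cv2.projectPoints(np.array(P,float).reshape(-1,1,3),cv2.Rodrigues(T[:3,:3])[0],T[:3,3],K,D)[0].reshape(-1,2)
def crop(d,x0,y0,x1,y1,s,tag,pts=None):
    im=cv2.resize(d['frame'][y0:y1,x0:x1,::-1],None,fx=s,fy=s,interpolation=cv2.INTER_CUBIC)
    if pts is not None:
        for p in pts: cv2.circle(im,(int((p[0]-x0+.5)*s),int((p[1]-y0+.5)*s)),3,(0,0,255),1)
    cv2.imwrite(f'pics/{tag}.png',im)
E
python3 - <<'E'
from h import *
for n in('side','top'):
    d=snap(n,n+'0'); print(n,d['fov_y'],d['cx'],d['cy'],d['k1'],np.round(d['world_from_camera'],3).tolist())
print(sense())
E
```

```text
side 48.67450696437549 320.37171649675344 196.04895050981682 -0.09635949653868037 [[0.765, -0.338, 0.547, -0.263], [-0.644, -0.402, 0.651, -0.954], [-0.0, -0.851, -0.526, 0.834], [0.0, 0.0, 0.0, 1.0]]
top 53.79713164794635 319.5708274368408 197.78944966194487 0.022621371119103412 [[-0.003, -0.981, 0.192, 0.285], [-1.0, -0.003, -0.029, -0.044], [0.029, -0.192, -0.981, 1.285], [0.0, 0.0, 0.0, 1.0]]
{'time_s': 0.1, 'joints': array([-6.14438834e+01,  2.20863223e+01,  3.88161318e-01, -2.57413035e-02,
       -6.84124734e+01, -1.48169073e+01]), 'joint_velocities': array([-0.04858581, -0.09029123,  0.21363069,  0.19021138, -0.14559273,
       -0.05759727]), 'effort': array([-4.86650133e-04, -3.91689062e+01,  1.87932783e+01,  4.23195720e+00,
        1.33742852e-02, -7.88714169e-05]), 'tcp_pos': array([ 0.14833197, -0.60658487,  0.22157203]), 'ee_rot': array([[-9.71426133e-01, -2.37341441e-01, -5.56070036e-04],
       [-2.37342075e-01,  9.71424287e-01,  1.89569952e-03],
       [ 9.02518825e-05,  1.97351087e-03, -9.99998049e-01]]), 'wrist_force': array([-0.37563919,  0.76583745, -0.21870208]), 'moment': array([ 0.00786269, -0.00076955,  0.01818438]), 'gripper_width': 0.9996131201882777}
```

View pics/side0.png

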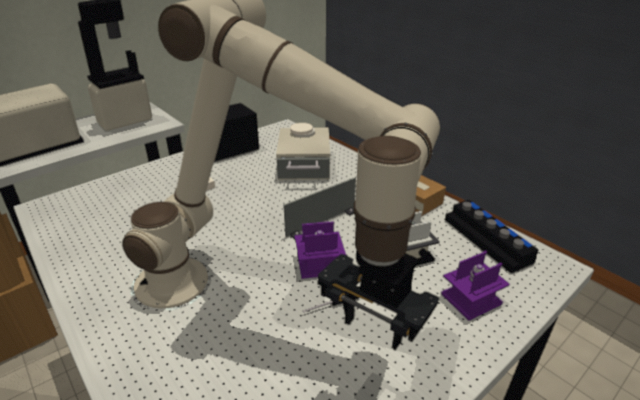

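View pics/top0.png

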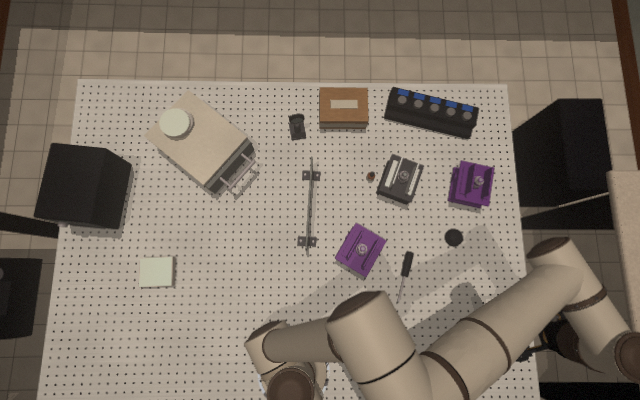

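The side view shows the cabinet at (303,155). The dark microscope is mostly hidden behind the wrist, near (420,235), with two purple look-alikes at (320,250) and (475,285). In the top view the cabinet is at (200,145) with its handle at (240,178), and the screen runs along column 310. Candidates for the microscope are dark (401,180), purple (361,251) and purple (472,185). I choose the dark one at (401,180) and will check it in a close crop.

```bash
python3 - <<'E'
from h import *
d=load('top0'); crop(d,140,85,270,205,6,'c_cab'); crop(d,350,135,440,215,8,'c_mic'); crop(d,290,150,335,260,5,'c_scr')
E
```

```text
(no output)
```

View pics/c_cab.png

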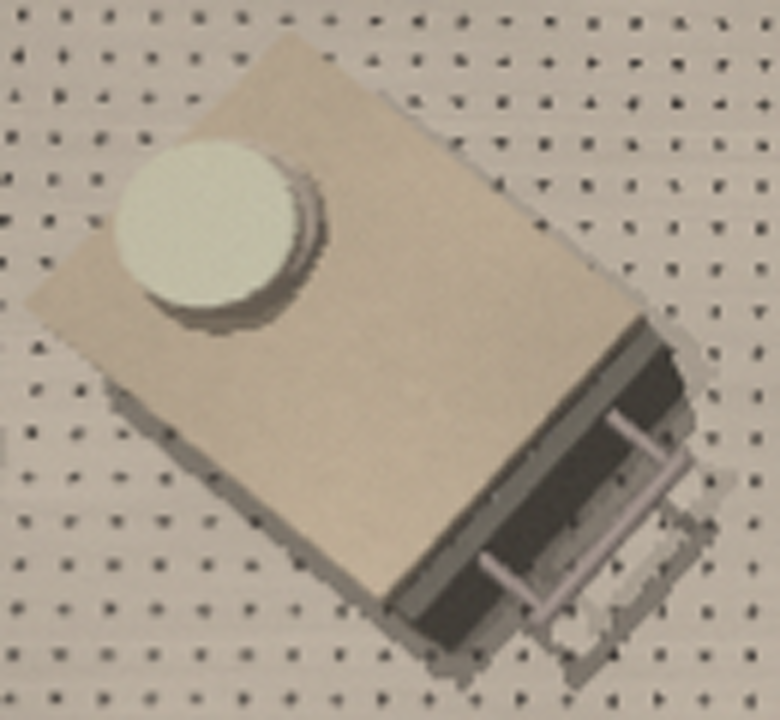

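View pics/c_mic.png

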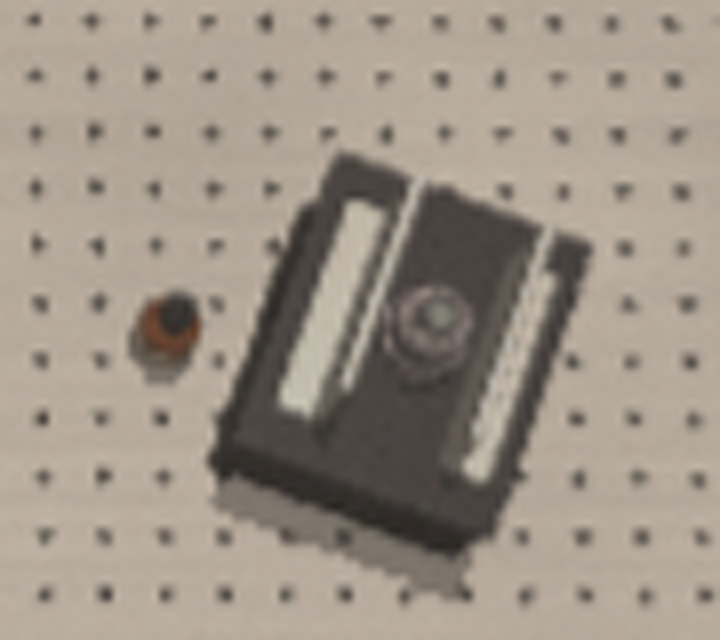

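View pics/c_scr.png

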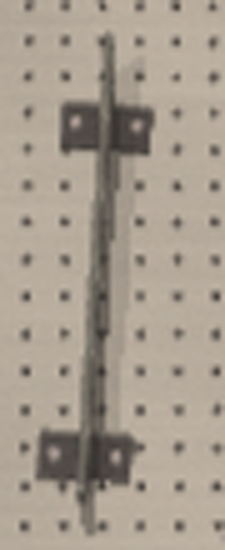

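```bash
cat > m.py <<'E'
from h import *
from scipy.optimize import least_squares
def fit(d,pix,model,x0):
    model=np.array(model,float)
    def P(x):
        c,s=np.cos(x[2]),np.sin(x[2]); R=np.array([[c,-s,0],[s,c,0],[0,0,1]]); return model@R.T+[x[0],x[1],0]
    r=least_squares(lambda x:(w2px(d,P(x))-pix).ravel(),x0); return r.x,P,(w2px(d,P(r.x))-pix)
E
python3 - <<'E'
from m import *
d=load('top0')
f=lambda L,x,y,s:np.array(L,float)/s+[x,y]-.5
# cabinet: top corners + handle ends
pc=f([(290,30),(22,305),(643,315),(383,598),(690,460),(540,615)],140,85,6)
w=px2w(d,pc,[.11]*4+[.085]*2); print(np.round(w,4))
# microscope lens
pm=f([(340,150),(592,245),(215,455),(440,316)],350,135,8)
print(np.round(px2w(d,pm,[.072,.072,.072,.115]),4))
ps=f([(108,35),(90,530)],290,150,5); print(np.round(px2w(d,ps,.12),4))
pb=f([(176,312)],350,135,8); print('bottle',px2w(d,pb,.055)); print('mouse,driver',px2w(d,[(453,237),(408,257),(398,300)],.02))
E
```

```text
[[0.8635 0.337  0.11  ]
 [0.7098 0.4636 0.11  ]
 [0.7076 0.1473 0.11  ]
 [0.5565 0.2727 0.11  ]
 [0.6371 0.1244 0.085 ]
 [0.5536 0.199  0.085 ]]
[[ 0.6699 -0.3142  0.072 ]
 [ 0.6307 -0.4142  0.072 ]
 [ 0.5441 -0.2599  0.072 ]
 [ 0.5899 -0.3408  0.115 ]]
[[ 0.6428 -0.0532  0.12  ]
 [ 0.3414 -0.043   0.12  ]]
bottle [[ 0.60670771 -0.24889676  0.055     ]]
mouse,driver [[ 0.40518589 -0.51290786  0.02      ]
 [ 0.34120769 -0.36381714  0.02      ]
 [ 0.20842934 -0.32600591  0.02      ]]
```

```bash
python3 - <<'E'
from m import *
d=load('top0')
f=lambda L,x,y,s:np.array(L,float)/s+[x,y]-.5
pc=f([(290,30),(22,305),(690,460),(540,615)],140,85,6)
x,P,r=fit(d,pc,[(.13,-.1,.11),(.13,.1,.11),(-.175,-.055,.085),(-.175,.055,.085)],[.7,.29,.88]); print('cab',x,np.degrees(x[2]),np.round(r,2).tolist())
c,s=np.cos(x[2]),np.sin(x[2]); T=lambda Q:np.array([(x[0]+c*a-s*b,x[1]+s*a+c*b,z) for a,b,z in Q])
crop(d,140,85,270,205,6,'o_cab',w2px(d,T([(.13,-.1,.11),(.13,.1,.11),(-.13,-.1,.096),(-.13,.1,.096),(-.13,-.1,0),(-.13,.1,0),(-.175,-.055,.085),(-.175,.055,.085),(-.175,0,.085)])))
pm=f([(340,150),(592,245),(440,316)],350,135,8)
x,P,r=fit(d,pm,[(.065,.055,.072),(.065,-.055,.072),(0,0,.115)],[.6,-.33,-.4]); print('mic',x,np.degrees(x[2]),np.round(r,2).tolist())
c,s=np.cos(x[2]),np.sin(x[2]); Q=[(a*.065,b*.055,.072) for a in(-1,1) for b in(-1,1)]+[(a*.045,b,.127) for a in(-1,1) for b in(-.029,-.024,.024,.029)]+[(0,0,.115)]
crop(d,350,135,440,215,8,'o_mic',w2px(d,np.array([(x[0]+c*a-s*b,x[1]+s*a+c*b,z) for a,b,z in Q])))
ps=f([(108,35)],290,150,5)
X=.505;Y=-.048;th=np.radians(-2)
c,s=np.cos(th),np.sin(th)
Q=[(a,b,z) for a in(-.14,.14) for b in (-.003,.003) for z in(0,.12)]
crop(d,290,150,335,260,5,'o_scr',w2px(d,np.array([(X+c*a-s*b,Y+s*a+c*b,z) for a,b,z in Q])))
E
python3 -c "
import cv2,numpy as np
a=cv2.imread('pics/o_cab.png');b=cv2.imread('pics/o_mic.png');c=cv2.imread('pics/o_scr.png')
h=600;r=lambda i:cv2.resize(i,(int(i.shape[1]*.62),int(i.shape[0]*.62)))
cs=np.zeros((600,1200,3),np.uint8)
cv2.imwrite('pics/o_mic2.png',cv2.copyMakeBorder(b[:550],0,0,0,0,cv2.BORDER_CONSTANT))
"
```

```text
cab [0.70519873 0.29848065 0.89018523] 51.00385682356584 [[0.14, -0.35], [0.35, 0.18], [-1.11, -0.23], [0.59, 0.41]]
mic [ 0.58977199 -0.34068967 -0.37184637] -21.30522758341551 [[-0.37, -0.14], [0.41, 0.1], [-0.04, 0.03]]
```

View pics/o_cab.png

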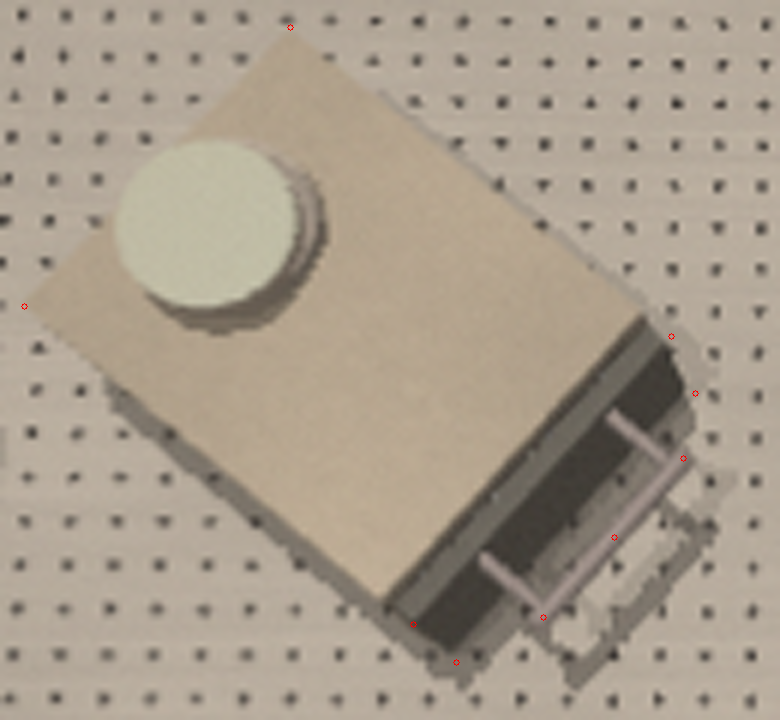

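View pics/o_mic2.png

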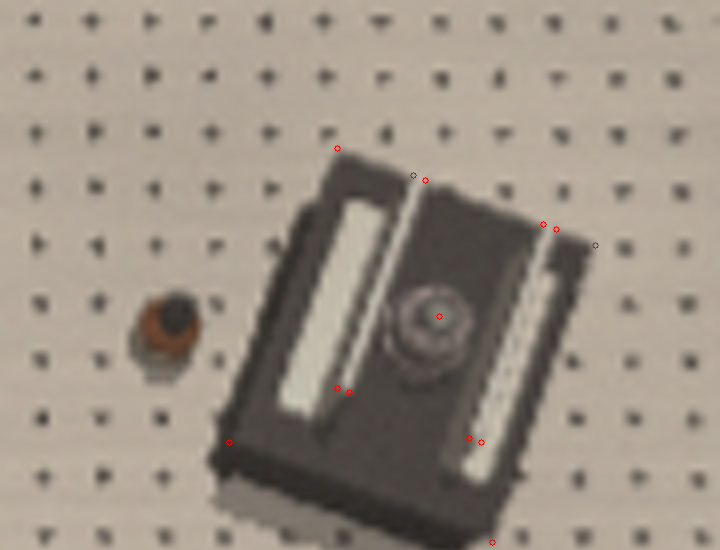

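View pics/o_scr.png

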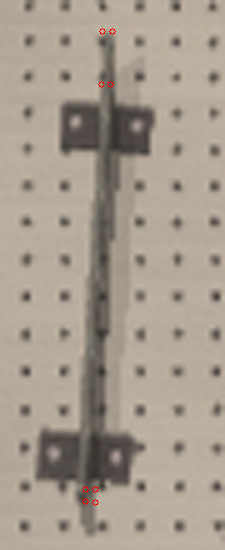

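The dark microscope is confirmed: lens at (0.590,-0.341), yaw about -21.3°. The cabinet is at yaw 51° and its handle centre is near (0.595,0.1625). The screen lies at y≈-0.048. Next I'll write a helper that converts world targets into tool-frame moves.

```bash
cat > t.py <<'E'
import sys
from h import *
from scipy.spatial.transform import Rotation as R
def to(pos,yaw):  # yaw deg of tool y; half turn equivalent chosen as given
    s=sense(); a=np.radians(yaw); y=np.array([np.cos(a),np.sin(a),0]); z=np.array([0,0,-1.]); x=np.cross(y,z)
    G=np.c_[x,y,z]; M=np.array(s['ee_rot'])
    return M.T@(np.array(pos)-s['tcp_pos']), R.from_matrix(M.T@G).as_rotvec()
if __name__=='__main__':
    v=list(map(float,sys.argv[1:])); sh,rv=to(v[:3],v[3]); print(np.round(sh,4),np.round(rv,4),'dist',np.linalg.norm(sh))
    s=sense(); print(s['time_s'],np.round(s['tcp_pos'],4),np.round(s['joints'],1),'F',np.round(s['wrist_force'],1),s['gripper_width'])
E
python3 t.py .595 .1625 .20 51
```

```text
[-0.6164  0.6411  0.0228] [ 0.0018 -0.001   0.9203] dist 0.8896455552712237
0.1 [ 0.1483 -0.6066  0.2216] [-61.4  22.1   0.4  -0.  -68.4 -14.8] F [-0.4  0.8 -0.2] 0.9996131201882777
```

Call:
jog_arm --pt "0.25 -0.025 0.026 -0.02 0 0 0.1" --pt "0.25 -0.05 0.052 -0.03 0 0 0.2" --pt "0.25 -0.075 0.078 -0.03 0 0 0.3" --pt "0.25 -0.1 0.104 -0.03 0 0 0.4" --pt "0.25 -0.125 0.13 -0.03 0 0 0.5" --pt "0.25 -0.15 0.156 -0.03 0 0 0.6" --pt "0.25 -0.175 0.182 -0.03 0 0 0.7" --pt "0.25 -0.2 0.208 -0.03 0 0 0.8" --pt "0.25 -0.225 0.234 -0.03 0 0 0.9" --pt "0.25 -0.25 0.26 -0.03 0 0 0.92"

```text
time_s: 0.93
tcp_pos: [0.3298, -0.2934, 0.2523]
ee_rot: [[-0.775, 0.632, -0.0], [0.632, 0.775, 0.0], [0.0, 0.0, -1.0]]
wrist_force: [1.4, -0.8, -0.4]
gripper_width: 0.399
```

```bash
python3 t.py .595 .1625 .20 51
```

```text
[0.0826 0.5209 0.0525] [ 0.0001 -0.0003 -0.0036] dist 0.5300484075929501
0.9333 [ 0.3298 -0.2934  0.2523] [ -20.4    2.4  -20.8   -0.   -66.8 -108.8] F [ 1.4 -0.8 -0.4] 0.399243736522967
```

Call:
jog_arm --pt "0.25 0.006 0.036 0 0 0 0" --pt "0.25 0.012 0.073 0 0 0 0" --pt "0.25 0.018 0.11 0 0 0 0" --pt "0.25 0.023 0.146 0 0 0 0" --pt "0.25 0.029 0.182 0 0 0 0" --pt "0.25 0.035 0.218 0 0 0 0" --pt "0.25 0.04 0.255 0 0 0 0" --pt "0.25 0.046 0.29 0 0 0 0" --pt "0.25 0.052 0.328 0 0 0 0" --pt "0.25 0.058 0.364 0 0 0 0"

```text
time_s: 1.77
tcp_pos: [0.5138, 0.0262, 0.2523]
ee_rot: [[-0.778, 0.629, -0.0], [0.629, 0.778, 0.0], [0.0, -0.0, -1.0]]
wrist_force: [0.4, -0.3, 0.5]
gripper_width: 0.376
```

```bash
python3 t.py .595 .1625 .17 51
```

```text
[0.0225 0.1571 0.0823] [-0.0002 -0.0003  0.0009] dist 0.17873845497181368
1.7667 [0.5138 0.0262 0.2523] [  21.   10.  -12.   -0.  -68. -150.] F [ 0.4 -0.3  0.5] 0.37597882819583156
```

Call:
jog_arm --pt "0.25 0.004 0.026 0.01 0 0 0" --pt "0.25 0.008 0.052 0.025 0 0 0" --pt "0.25 0.012 0.08 0.04 0 0 0" --pt "0.25 0.015 0.105 0.055 0 0 0" --pt "0.25 0.019 0.13 0.07 0 0 0" --pt "0.25 0.0225 0.157 0.082 0 0 0" --pt "0.25 0.0225 0.157 0.082 0 0 0" --pt "0.25 0.0225 0.157 0.082 0 0 0" --pt "0.25 0.0225 0.157 0.082 0 0 0" --pt "0.25 0.0225 0.157 0.082 0 0 0"

```text
time_s: 2.6
tcp_pos: [0.5945, 0.1598, 0.1712]
ee_rot: [[-0.777, 0.629, 0.001], [0.629, 0.777, 0.0], [-0.0, 0.0, -1.0]]
wrist_force: [-0.3, -0.1, 0.1]
gripper_width: 0.378
```

```bash
python3 t.py .595 .1625 .066 51; python3 - <<'E'
from h import *
d=snap('top','top1'); crop(d,140,85,300,215,5,'t1')
d=snap('side','side1'); crop(d,240,90,400,220,5,'s1')
E
```

```text
[0.0013 0.0024 0.1052] [ 0.0005  0.0003 -0.0001] dist 0.10524346316367761
2.6 [0.5945 0.1598 0.1712] [  30.1   23.3   -5.2    0.   -61.4 -159.1] F [-0.3 -0.1  0.1] 0.3775701881511177
```

View pics/t1.png

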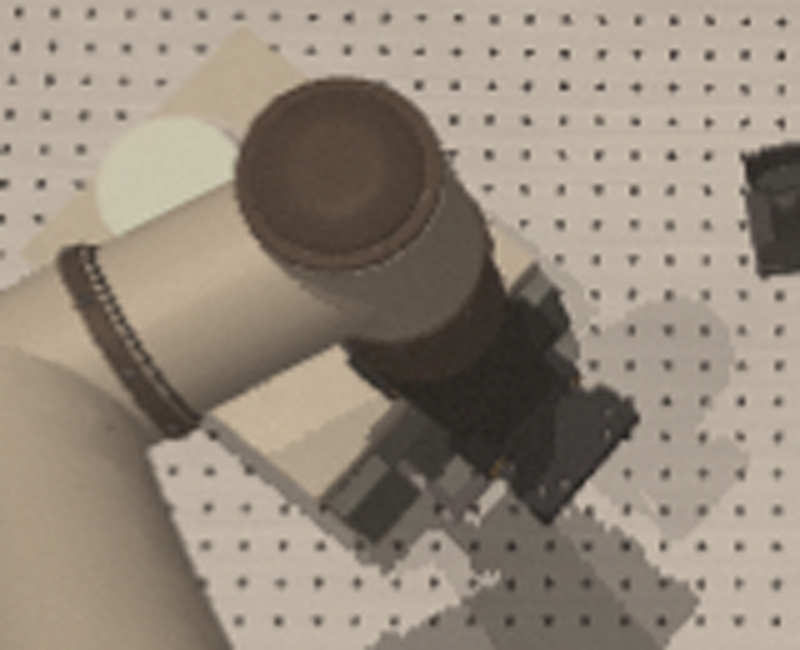

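View pics/s1.png

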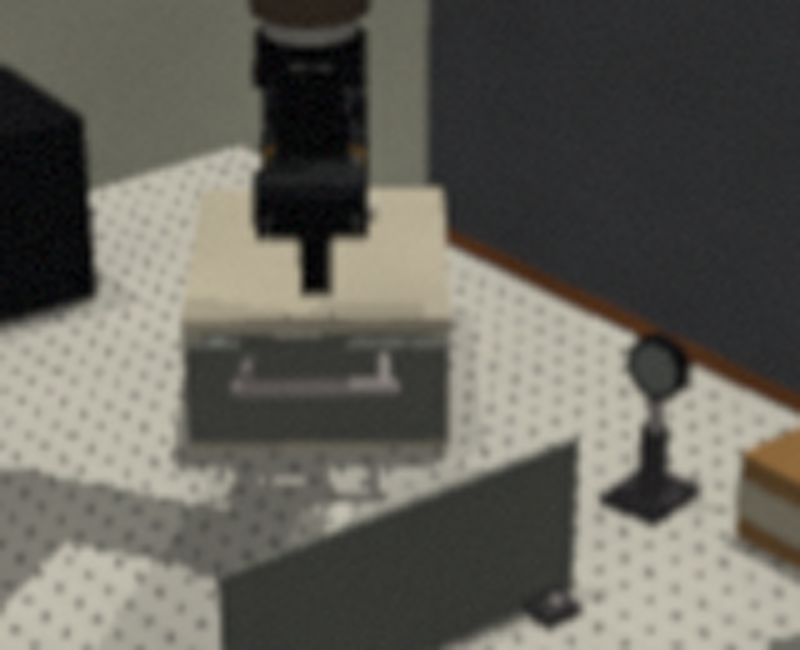

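The top view is blocked by the wrist. The side view shows the fingers in line with the bar, whose centre is at crop (316,388). I'll check the handle position against the side view before going down.

```bash
python3 - <<'E'
from h import *
d=load('side1'); c,s=np.cos(np.radians(51)),np.sin(np.radians(51))
P=[(.7052-.175*c-s*b,.2985-.175*s+c*b,.085) for b in(.055,0,-.055)]
print((w2px(d,P)-[240,90])*5+2.5)
print(px2w(d,np.array([(235,388),(316,388),(398,388)])/5+[240,90],.085))
E
```

```text
[[242.62397122 392.03851341]
 [319.05972276 391.29309359]
 [395.47257669 390.58075202]]
[[0.55090481 0.20139541 0.085     ]
 [0.5955109  0.16371416 0.085     ]
 [0.64065976 0.12564973 0.085     ]]
```

Both cameras agree to about 1 mm. Going down and gripping.

Call:
jog_arm --pt "0.25 0.001 0.003 0.02 0 0 0" --pt "0.25 0.001 0.003 0.04 0 0 0" --pt "0.25 0.001 0.003 0.06 0 0 0" --pt "0.25 0.001 0.003 0.08 0 0 0" --pt "0.25 0.001 0.003 0.095 0 0 0" --pt "0.25 0.001 0.003 0.104 0 0 0" --pt "0.25 0.001 0.003 0.104 0 0 0" --pt "1 0.001 0.003 0.104 0 0 0" --pt "1 0.001 0.003 0.104 0 0 0" --pt "1 0.001 0.003 0.104 0 0 0"

```text
time_s: 3.53
tcp_pos: [0.5966, 0.1638, 0.0681]
ee_rot: [[-0.777, 0.629, 0.003], [0.629, 0.777, 0.001], [-0.001, 0.003, -1.0]]
wrist_force: [-0.3, 0.6, -0.2]
gripper_width: 0.231
```

Call:
jog_arm --pt "1 0 0 0 0 0 0" --pt "1 0 0 0 0 0 0" --pt "1 0 0 0 0 0 0" --pt "1 0 0 0 0 0 0" --pt "1 0 -0.003 0 0 0 0" --pt "1 0 -0.01 0 0 0 0" --pt "1 0 -0.02 0 0 0 0" --pt "1 0 -0.03 0 0 0 0" --pt "1 0 -0.04 0 0 0 0" --pt "1 0 -0.05 0 0 0 0"

```text
time_s: 4.37
tcp_pos: [0.5648, 0.1251, 0.0676]
ee_rot: [[-0.778, 0.628, 0.003], [0.628, 0.778, 0.002], [-0.001, 0.003, -1.0]]
wrist_force: [-1.4, 3.4, 5.9]
gripper_width: 0.13
```

Call:
jog_arm --pt "1 0 -0.01 0 0 0 0" --pt "1 0 -0.022 0 0 0 0" --pt "1 0 -0.034 0 0 0 0" --pt "1 0 -0.046 0 0 0 0" --pt "1 0 -0.058 0 0 0 0" --pt "1 0 -0.07 0 0 0 0" --pt "1 0 -0.08 0 0 0 0" --pt "1 0 -0.09 0 0 0 0" --pt "1 0 -0.093 0 0 0 0" --pt "1 0 -0.093 0 0 0 0"

```text
time_s: 5.2
tcp_pos: [0.5046, 0.0516, 0.0675]
ee_rot: [[-0.777, 0.629, -0.001], [0.629, 0.777, -0.0], [0.0, -0.0, -1.0]]
wrist_force: [-4.4, 0.6, 10.1]
gripper_width: 0.129
```

Call:
jog_arm --pt "0.25 0 0 0 0 0 0" --pt "0.25 0 0 0 0 0 0" --pt "0.25 0 0 0 0 0 0" --pt "0.25 0 0 0 0 0 0" --pt "0.25 0 0 -0.02 0 0 0" --pt "0.25 0 0 -0.05 0 0 0" --pt "0.25 0 0 -0.08 0 0 0" --pt "0.25 0 0 -0.11 0 0 0" --pt "0.25 0 0 -0.14 0 0 0" --pt "0.25 0 0 -0.15 0 0 0"

```text
time_s: 6.03
tcp_pos: [0.5079, 0.0527, 0.2209]
ee_rot: [[-0.778, 0.628, 0.007], [0.628, 0.778, 0.002], [-0.005, 0.006, -1.0]]
wrist_force: [1.0, 0.1, 0.1]
gripper_width: 0.375
```

```bash
python3 - <<'E'
from h import *
d=snap('top','top2'); crop(d,140,85,300,215,5,'t2')
d=snap('side','side2'); crop(d,240,90,400,220,5,'s2')
E
```

```text
(no output)
```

View pics/t2.png

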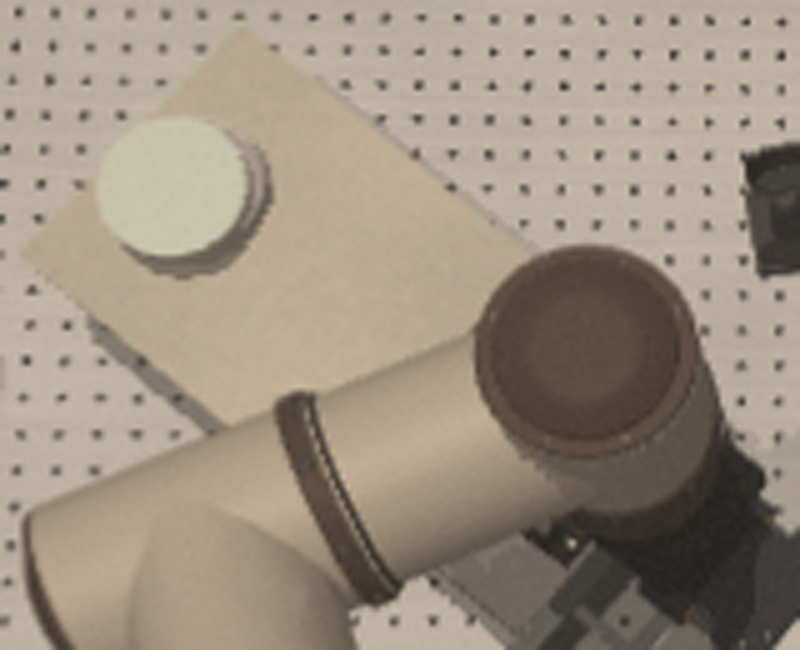

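View pics/s2.png

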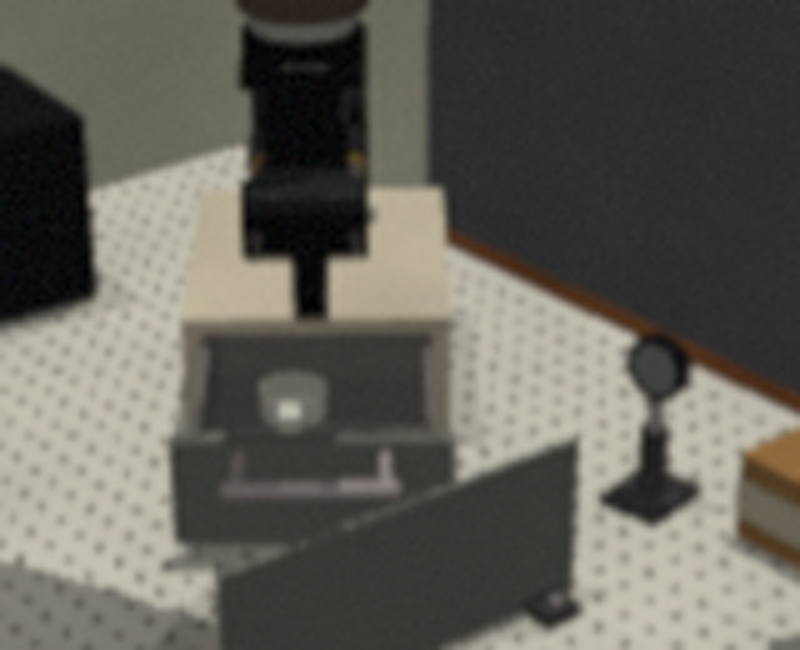

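The drawer is open. Something like a glass or lens sits at crop (290,395), with the bright tab at (290,410). I'll move the arm clear for a top view.

Call:
jog_arm --pt "0.0 -0.014 -0.025 -0.01 0 0 0" --pt "0.0 -0.028 -0.05 -0.02 0 0 0" --pt "0.0 -0.042 -0.075 -0.03 0 0 0" --pt "0.0 -0.056 -0.1 -0.03 0 0 0" --pt "0.0 -0.07 -0.125 -0.03 0 0 0" --pt "0.0 -0.084 -0.15 -0.03 0 0 0" --pt "0.0 -0.098 -0.175 -0.03 0 0 0" --pt "0.0 -0.112 -0.2 -0.03 0 0 0" --pt "0.0 -0.126 -0.225 -0.03 0 0 0" --pt "0.0 -0.137 -0.249 -0.03 0 0 0"

```text
time_s: 6.97
tcp_pos: [0.4544, -0.2286, 0.2439]
ee_rot: [[-0.777, 0.629, -0.004], [0.629, 0.777, 0.001], [0.004, -0.002, -1.0]]
wrist_force: [0.6, -0.7, -0.5]
gripper_width: 0.505
```

```bash
python3 - <<'E'
from h import *
d=snap('top','top3'); crop(d,180,120,290,220,7,'t3')
d=snap('side','side3'); crop(d,270,140,340,210,8,'s3')
E
```

```text
(no output)
```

View pics/t3.png

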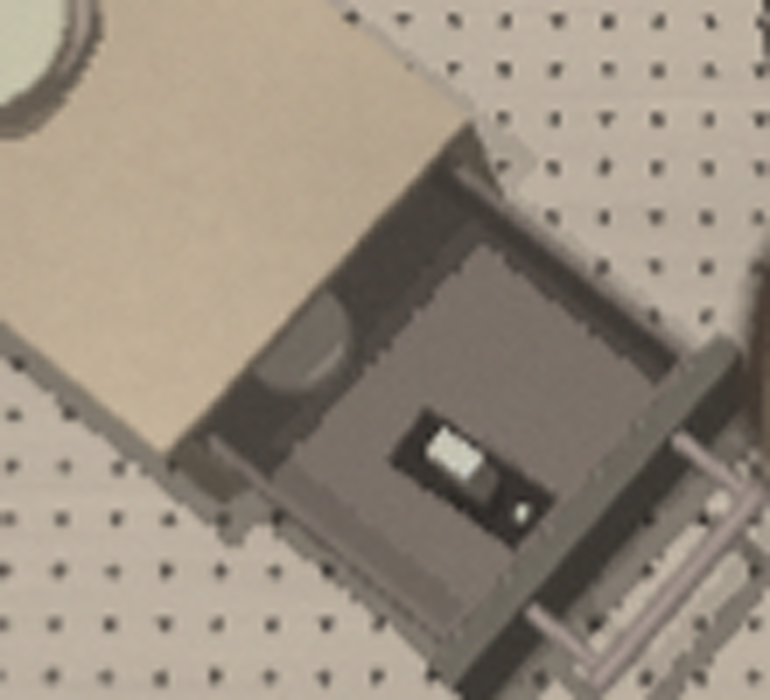

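View pics/s3.png

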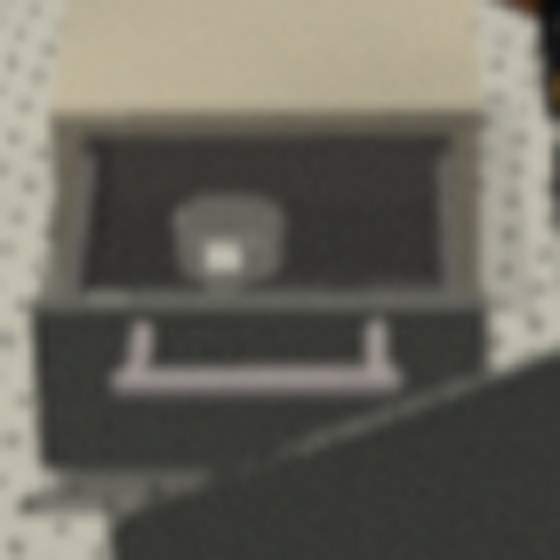

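View pics/top3.png

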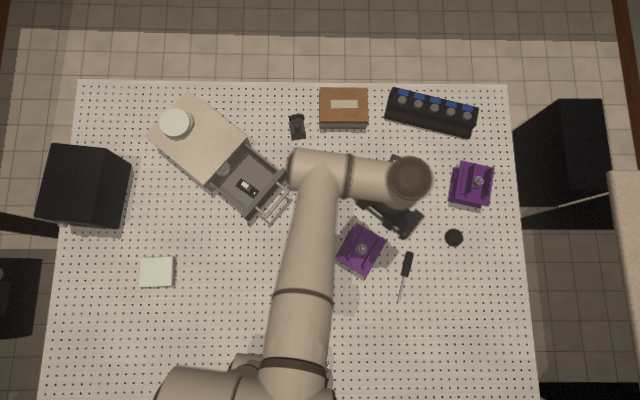

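The top crop shows the sensor plate with corners at (428,408), (388,460), (515,550) and (558,493), and the bright tab top at (453,453). The round dish at (315,345) is a bystander. The plate lies along the slide direction. I'll fit its pose.

```bash
python3 - <<'E'
from m import *
d=load('top3')
f=lambda L:np.array(L,float)/7+[180,120]-.5
pt=f([(428,408),(388,460),(515,550),(558,493),(453,453)])
w=px2w(d,pt,[.03]*4+[.082]); print(np.round(w,4), [np.linalg.norm(w[i]-w[(i+1)%4]) for i in range(4)])
x,P,r=fit(d,pt,[(.038,-.015,.03),(.038,.015,.03),(-.038,.015,.03),(-.038,-.015,.03),(0,0,.082)],[.55,.15,.9]); print(x,np.degrees(x[2]),np.round(r*7,1).tolist())
c,s=np.cos(x[2]),np.sin(x[2])
Q=[(a*.038,b*.015,z) for a in(-1,1) for b in(-1,1) for z in(.022,.03)]+[(a*.012,b*.007,.082) for a in(-1,1) for b in(-1,1)]
W=np.array([(x[0]+c*a-s*b,x[1]+s*a+c*b,z) for a,b,z in Q])
crop(d,220,160,270,210,12,'o3',w2px(d,W))
d2=load('side3'); crop(d2,270,140,340,210,8,'os3',w2px(d2,W))
w=px2w(d,f([(440,432),(484,455),(467,480),(428,455)]),.082); print('tab corners',np.round(w,4))
E
```

```text
[[0.5968 0.1754 0.03  ]
 [0.5719 0.1929 0.03  ]
 [0.5296 0.1332 0.03  ]
 [0.5566 0.1142 0.03  ]
 [0.5633 0.1545 0.082 ]] [np.float64(0.030424295626404547), np.float64(0.0731815466227096), np.float64(0.032983421805680306), np.float64(0.07324062817869066)]
[0.56364873 0.15404236 0.96812813] 55.469656122230944 [[-3.1, -1.6], [-2.0, -1.9], [4.2, -0.3], [-0.3, 4.4], [1.1, -0.7]]
tab corners [[0.5729 0.1606 0.082 ]
 [0.5625 0.1408 0.082 ]
 [0.5511 0.1479 0.082 ]
 [0.5624 0.1655 0.082 ]]
```

View pics/o3.png

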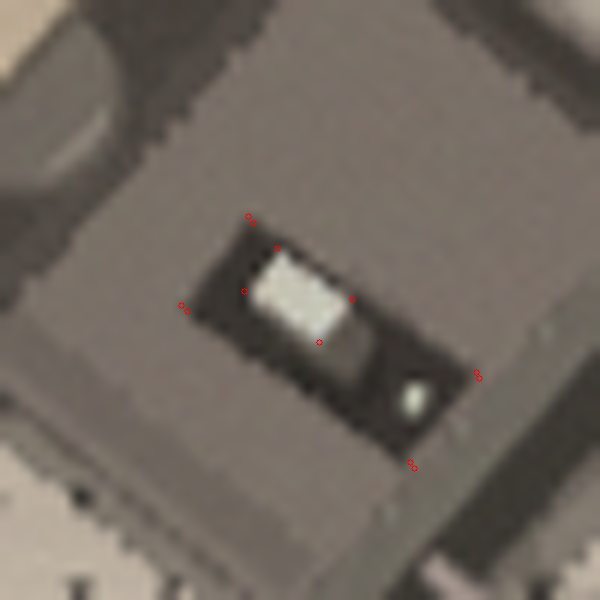

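View pics/os3.png

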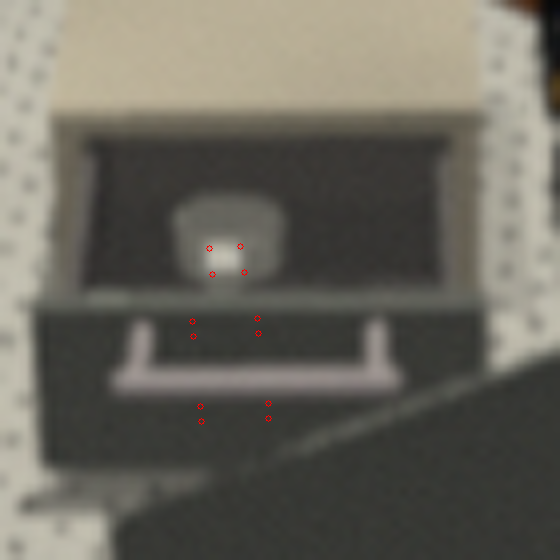

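```bash
python3 t.py .5635 .154 .17 145.3
```

```text
[0.1574 0.3667 0.0736] [ 0.0021 -0.0055 -1.65  ] dist 0.4057987613563123
7.0667 [ 0.4538 -0.2297  0.2438] [  -8.5    9.9  -13.4   -0.   -67.  -120.7] F [-0.2  0.5 -0. ] 0.49740146031861215
```

Call:
jog_arm --pt "0.0 0.012 0.028 0 0 0 -0.12" --pt "0.0 0.024 0.055 0 0 0 -0.24" --pt "0.0 0.035 0.083 0 0 0 -0.36" --pt "0.0 0.047 0.11 0 0 0 -0.48" --pt "0.0 0.059 0.138 0 0 0 -0.6" --pt "0.0 0.071 0.165 0 0 0 -0.72" --pt "0.0 0.083 0.193 0 0 0 -0.84" --pt "0.0 0.094 0.22 0 0 0 -0.96" --pt "0.0 0.106 0.248 0 0 0 -1.08" --pt "0.0 0.118 0.275 0 0 0 -1.2"

```text
time_s: 7.9
tcp_pos: [0.5361, 0.0626, 0.2444]
ee_rot: [[-0.865, -0.502, -0.004], [-0.502, 0.865, -0.001], [0.003, 0.001, -1.0]]
wrist_force: [0.5, 0.9, 0.1]
gripper_width: 0.502
```

```bash
python3 t.py .5635 .154 .17 145.3
```

```text
[-0.0698  0.0652  0.0743] [ 0.0019 -0.0031 -0.4388] dist 0.12098348196639828
7.9 [0.5361 0.0626 0.2444] [ 23.9  12.9  -9.4  -0.  -67.9 -83.7] F [0.5 0.9 0.1] 0.501587659070524
```

Call:
jog_arm --pt "0.0 -0.018 0.016 0 0 0 -0.11" --pt "0.0 -0.035 0.033 0 0 0 -0.22" --pt "0.0 -0.052 0.05 0 0 0 -0.33" --pt "0.0 -0.07 0.065 0.01 0 0 -0.44" --pt "0.0 -0.07 0.065 0.03 0 0 -0.44" --pt "0.0 -0.07 0.065 0.05 0 0 -0.44" --pt "0.0 -0.07 0.065 0.065 0 0 -0.44" --pt "0.0 -0.07 0.065 0.074 0 0 -0.44" --pt "0.0 -0.07 0.065 0.074 0 0 -0.44" --pt "0.0 -0.07 0.065 0.074 0 0 -0.44"

```text
time_s: 8.73
tcp_pos: [0.5651, 0.1518, 0.1717]
ee_rot: [[-0.573, -0.819, -0.002], [-0.819, 0.573, -0.001], [0.002, 0.001, -1.0]]
wrist_force: [-0.4, -0.7, -0.3]
gripper_width: 0.495
```

```bash
python3 t.py .5635 .154 .051 145.3;  python3 - <<'E'
from h import *
d=snap('side','side4'); crop(d,265,110,345,200,8,'s4')
E
```

```text
[-0.0011  0.0025  0.1207] [ 0.0006 -0.0019 -0.0049] dist 0.1207298041118931
8.7333 [0.5651 0.1518 0.1717] [ 30.9  20.6  -9.5   0.  -60.  -65.9] F [-0.4 -0.7 -0.3] 0.4953649851586409
```

View pics/s4.png

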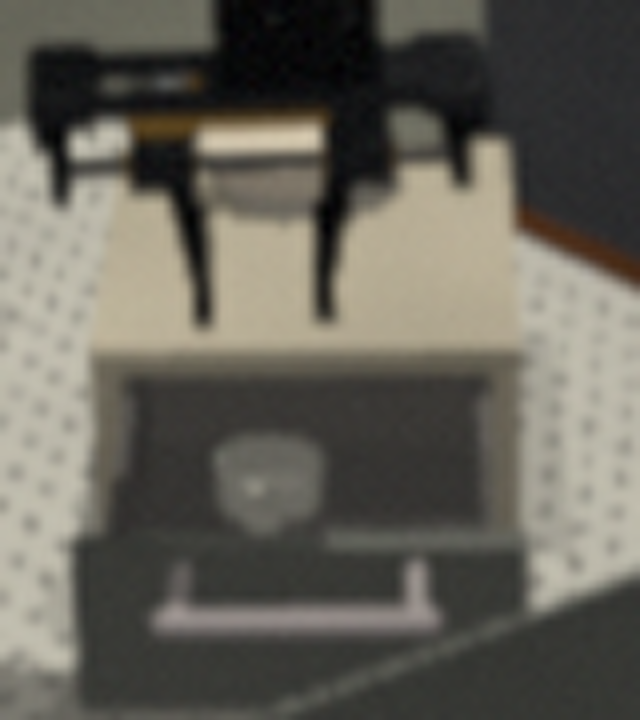

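Call:
jog_arm --pt "0.0 -0.001 0.0025 0.02 0 0 0" --pt "0.0 -0.001 0.0025 0.04 0 0 0" --pt "0.0 -0.001 0.0025 0.06 0 0 0" --pt "0.0 -0.001 0.0025 0.08 0 0 0" --pt "0.0 -0.001 0.0025 0.095 0 0 0" --pt "0.0 -0.001 0.0025 0.107 0 0 0" --pt "0.0 -0.001 0.0025 0.115 0 0 0" --pt "0.0 -0.001 0.0025 0.1175 0 0 0" --pt "0.0 -0.001 0.0025 0.1175 0 0 0" --pt "0.0 -0.001 0.0025 0.1175 0 0 0"

```text
time_s: 9.62
tcp_pos: [0.5647, 0.1543, 0.0561]
ee_rot: [[-0.573, -0.819, 0.002], [-0.819, 0.573, 0.001], [-0.002, -0.001, -1.0]]
wrist_force: [-1.0, -1.0, 0.2]
gripper_width: 0.501
```

```bash
python3 t.py .5635 .154 .054 145.3;  python3 - <<'E'
from h import *
d=snap('side','side5'); crop(d,265,110,345,200,8,'s5')
d=snap('top','top5'); crop(d,200,130,280,210,8,'t5')
E
```

```text
[0.001  0.0008 0.0021] [-0.0011  0.0017 -0.0051] dist 0.0024397796851034852
9.6167 [0.5647 0.1543 0.0561] [ 31.1  27.8 -17.1   0.  -45.  -66.1] F [-1.  -1.   0.2] 0.5007919972651127
```

View pics/s5.png

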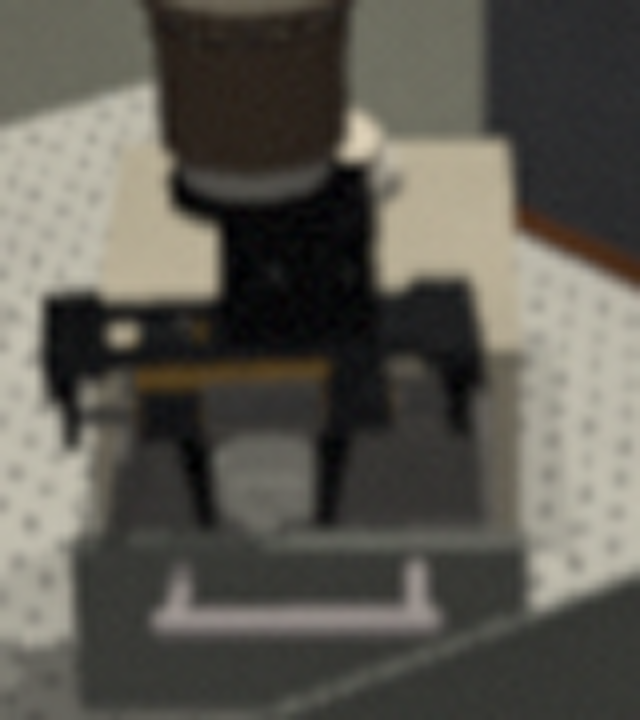

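View pics/t5.png

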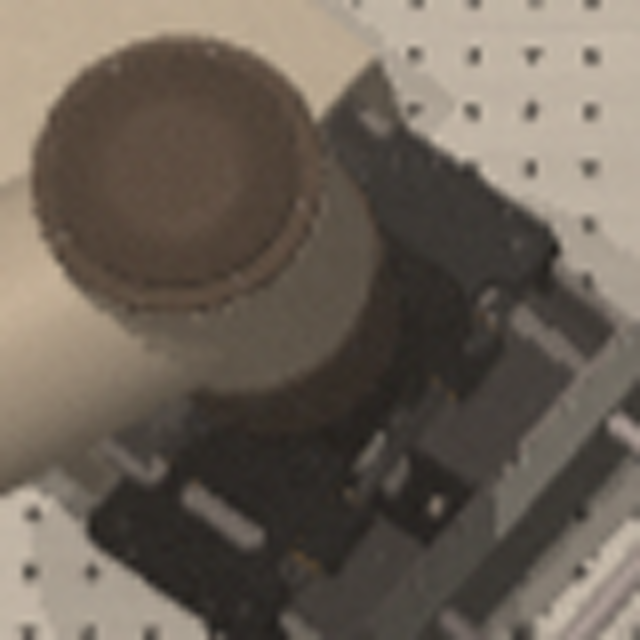

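Call:
jog_arm --pt "0.0 0.001 0.001 0.0015 0 0 0" --pt "1 0.001 0.001 0.0015 0 0 0" --pt "1 0.001 0.001 0.0015 0 0 0" --pt "1 0.001 0.001 0.0015 0 0 0" --pt "1 0.001 0.001 0.0015 0 0 0" --pt "1 0.001 0.001 0.0015 0 0 0" --pt "1 0.001 0.001 0.0015 0 0 0" --pt "1 0.001 0.001 0.0015 0 0 0" --pt "1 0.001 0.001 0.0015 0 0 0" --pt "1 0.001 0.001 0.0015 0 0 0"

```text
time_s: 10.55
tcp_pos: [0.5626, 0.1538, 0.0535]
ee_rot: [[-0.574, -0.819, -0.0], [-0.819, 0.574, -0.0], [0.0, -0.0, -1.0]]
wrist_force: [0.3, 0.2, 0.2]
gripper_width: 0.158
```

Call:
jog_arm --pt "1 0 0 0 0 0 0" --pt "1 0 0 0 0 0 0" --pt "1 0 0 -0.005 0 0 0" --pt "1 0 0 -0.012 0 0 0" --pt "1 0 0 -0.022 0 0 0" --pt "1 0 0 -0.034 0 0 0" --pt "1 0 0 -0.046 0 0 0" --pt "1 0 0 -0.058 0 0 0" --pt "1 0 0 -0.07 0 0 0" --pt "1 0 0 -0.082 0 0 0"

```text
time_s: 11.38
tcp_pos: [0.5626, 0.1538, 0.1373]
ee_rot: [[-0.574, -0.819, 0.001], [-0.819, 0.574, 0.001], [-0.001, -0.0, -1.0]]
wrist_force: [0.5, 0.0, -1.6]
gripper_width: 0.156
```

Call:
jog_arm --pt "1 0 0 -0.012 0 0 0" --pt "1 0 0 -0.03 0 0 0" --pt "1 0 0 -0.05 0 0 0" --pt "1 0 0 -0.07 0 0 0" --pt "1 0 0 -0.09 0 0 0" --pt "1 0 0 -0.1 0 0 0" --pt "1 0 0 -0.105 0 0 0" --pt "1 0 0 -0.105 0 0 0" --pt "1 0 0 -0.105 0 0 0" --pt "1 0 0 -0.105 0 0 0"

```text
time_s: 12.22
tcp_pos: [0.5618, 0.1535, 0.2391]
ee_rot: [[-0.574, -0.819, -0.003], [-0.819, 0.574, -0.001], [0.002, 0.002, -1.0]]
wrist_force: [-0.8, -0.3, -1.4]
gripper_width: 0.161
```

```bash
python3 t.py .55 -.10 .24 68.7;python3 - <<'E'
from h import *
d=snap('side','side6'); crop(d,255,60,345,180,6,'s6')
E
```

```text
[ 0.2144 -0.1358 -0.0007] [-2.0000e-04 -3.2000e-03  1.3314e+00] dist 0.25378166731844976
12.2167 [0.5618 0.1535 0.2391] [ 31.2  17.3  -4.1  -0.  -68.7 -66.2] F [-0.8 -0.3 -1.4] 0.16112808817210222
```

View pics/s6.png

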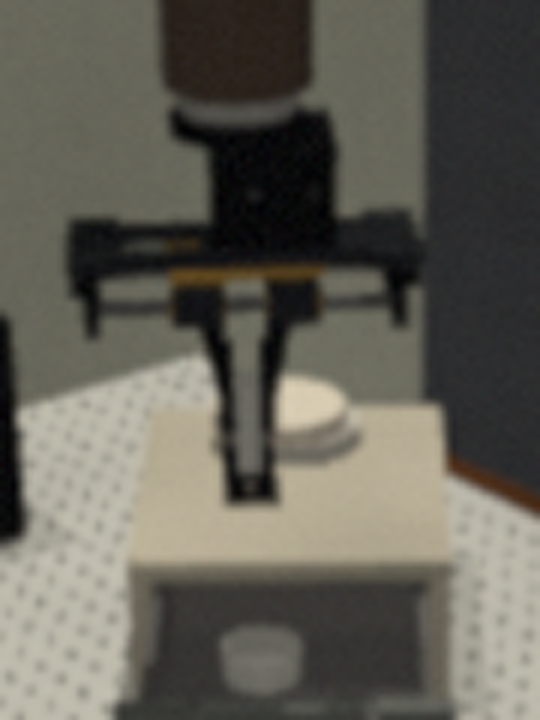

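The sensor is held, with its plate visible under the fingers. Now carrying it over the screen.

Call:
jog_arm --pt "1 0.012 -0.008 -0.004 0 0 0.08" --pt "1 0.032 -0.02 -0.008 0 0 0.2" --pt "1 0.054 -0.034 -0.01 0 0 0.32" --pt "1 0.076 -0.048 -0.01 0 0 0.44" --pt "1 0.098 -0.062 -0.01 0 0 0.56" --pt "1 0.12 -0.076 -0.01 0 0 0.68" --pt "1 0.142 -0.09 -0.01 0 0 0.8" --pt "1 0.164 -0.104 -0.01 0 0 0.92" --pt "1 0.186 -0.118 -0.01 0 0 1.04" --pt "1 0.208 -0.132 -0.01 0 0 1.16"

```text
time_s: 13.1
tcp_pos: [0.5507, -0.0936, 0.2495]
ee_rot: [[-0.979, 0.205, -0.002], [0.205, 0.979, -0.0], [0.002, -0.001, -1.0]]
wrist_force: [0.2, 0.7, -0.7]
gripper_width: 0.155
```

```bash
python3 t.py .59 -.341 .24 68.7
```

```text
[-0.0891 -0.2342  0.0094] [-0.0007 -0.0019  0.1657] dist 0.25072026186651175
13.1 [ 0.5507 -0.0936  0.2495] [   7.    14.6   -6.4   -0.   -69.1 -108.8] F [ 0.2  0.7 -0.7] 0.15487396585509028
```

```bash
python3 - <<'E'
from h import *
d=snap('top','top7'); crop(d,360,135,450,215,8,'t7')
d=snap('side','side7'); cv2.imwrite('pics/s7.png',cv2.resize(d['frame'][140:300,320:520,::-1],None,fx=4,fy=4,interpolation=cv2.INTER_CUBIC))
E
```

```text
(no output)
```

View pics/t7.png

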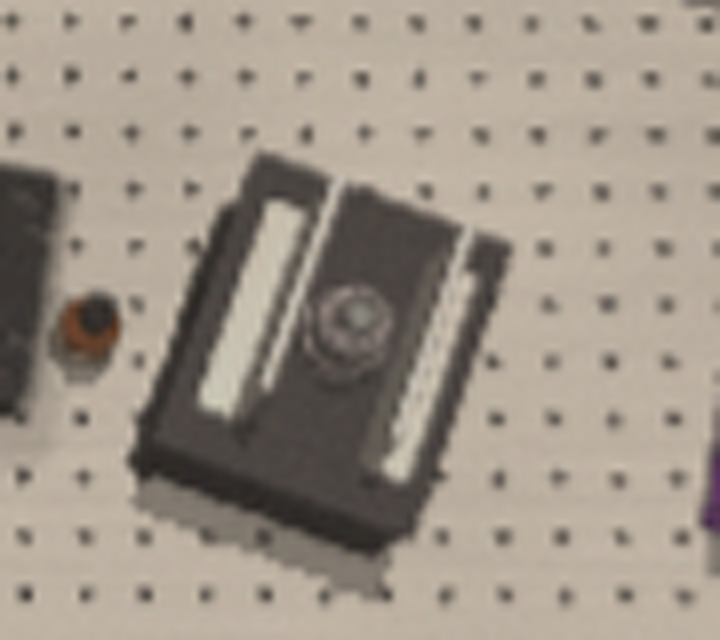

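View pics/s7.png

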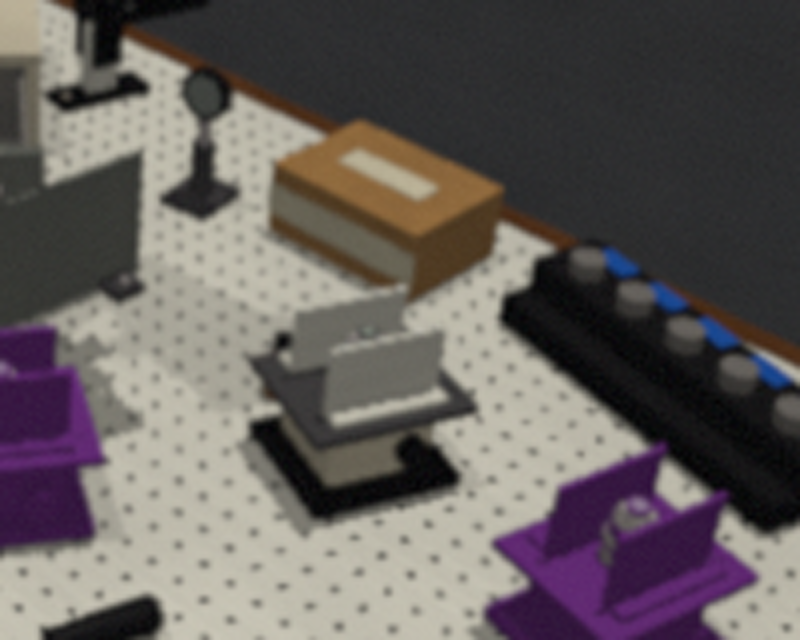

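```bash
python3 - <<'E'
from m import *
d=load('top7'); f=lambda L:np.array(L,float)/8+[360,135]-.5
pts=f([(358,316),(340,180),(267,388),(470,228),(260,150),(512,245)]); model=[(0,0,.115),(.045,.0265,.127),(-.045,.0265,.127),(.045,-.0265,.127),(.065,.055,.072),(.065,-.055,.072)]
x,P,r=fit(d,pts,model,[.59,-.34,-.37]); print(x,np.degrees(x[2]),np.round(r*8,1).tolist())
print('lens top',px2w(d,pts[:1],.115))
e=load('side7'); g=lambda L:np.array(L,float)/4+[320,140]-.5
ps=g([(367,330),(442,333),(295,310),(407,288),(330,347)]); 
ms=[(0,0,.115),(.045,-.0265,.127),(-.045,.0265,.127),(.045,.0265,.127),(-.045,-.0265,.127)]
x2,P2,r2=fit(e,ps,ms,x); print(x2,np.degrees(x2[2]),np.round(r2*4,1).tolist()); print('lens side',px2w(e,ps[:1],.115))
# sensor held: overlay prediction in side view
E
```

```text
[ 0.5897464  -0.34084888 -0.37063734] -21.235955059483718 [[2.1, 0.3], [0.0, -1.8], [-3.2, 2.7], [0.5, -1.0], [-2.8, -1.0], [3.5, 0.7]]
lens top [[ 0.58985705 -0.34004214  0.115     ]]
[ 0.59099922 -0.33766947 -0.40622451] -23.274949958327603 [[0.0, 2.3], [1.8, -4.7], [-0.2, -1.4], [1.2, 0.0], [-2.7, 3.4]]
lens side [[ 0.59321496 -0.33579514  0.115     ]]
```

Call:
jog_arm --pt "1 -0.006 -0.016 0 0 0 0.02" --pt "1 -0.016 -0.042 0 0 0 0.05" --pt "1 -0.027 -0.07 0 0 0 0.08" --pt "1 -0.038 -0.1 0 0 0 0.11" --pt "1 -0.05 -0.13 0 0 0 0.14" --pt "1 -0.06 -0.16 0 0 0 0.17" --pt "1 -0.072 -0.19 0 0 0 0.172" --pt "1 -0.082 -0.215 0 0 0 0.172" --pt "1 -0.087 -0.23 0.004 0 0 0.172" --pt "1 -0.089 -0.233 0.009 0 0 0.172"

```text
time_s: 14.03
tcp_pos: [0.5922, -0.3405, 0.2398]
ee_rot: [[-0.931, 0.365, -0.001], [0.365, 0.931, 0.0], [0.001, -0.0, -1.0]]
wrist_force: [0.0, 0.7, -1.7]
gripper_width: 0.157
```

Call:
jog_arm --pt "1 0 0 0.004 0 0 0" --pt "1 0 0 0.01 0 0 0" --pt "1 0 0 0.018 0 0 0" --pt "1 0 0 0.026 0 0 0" --pt "1 0 0 0.032 0 0 0" --pt "1 0 0 0.036 0 0 0" --pt "1 0 0 0.038 0 0 0" --pt "1 0 0 0.038 0 0 0" --pt "1 0 0 0.038 0 0 0" --pt "1 0 0 0.038 0 0 0"

```text
time_s: 14.87
tcp_pos: [0.5925, -0.3385, 0.2041]
ee_rot: [[-0.932, 0.364, 0.001], [0.364, 0.932, -0.0], [-0.001, -0.0, -1.0]]
wrist_force: [0.6, 1.0, -1.5]
gripper_width: 0.156
```

```bash
python3 t.py .59 -.340 .19 68.5; cat > ov.py <<'E'
from m import *
import sys
n=sys.argv[1]; h=float(sys.argv[2]) if len(sys.argv)>2 else .0315
s=sense(); M=np.array(s['ee_rot']); t=s['tcp_pos']
def tool(a,b,z): # a along tool x (sensor x), b along tool y, z height above underside
    return t+M@np.array([a,b,h-z])
Q=[tool(a*.038,b*.015,z) for a in(-1,1) for b in(-1,1) for z in(0,.008)]+[tool(a*.012,b*.007,.06) for a in(-1,1) for b in(-1,1)]
mx=np.array([.59,-.340]);th=np.radians(-21.5);c,si=np.cos(th),np.sin(th)
L=[(mx[0]+c*a-si*b,mx[1]+si*a+c*b,z) for a,b,z in [(x*.045,y,.127) for x in(-1,1) for y in(-.029,-.024,.024,.029)]]+[(mx[0],mx[1],.115)]
d=snap('side','side'+n); p=w2px(d,Q); k=p.mean(0).astype(int); b=(k[0]-40,k[1]-30,k[0]+40,k[1]+45)
crop(d,*b,8,'sr'+n); crop(d,*b,8,'so'+n,np.r_[p,w2px(d,L)])
a1=cv2.imread(f'pics/so{n}.png')
d=snap('top','top'+n); p=w2px(d,Q); k=p.mean(0).astype(int); b=(k[0]-45,k[1]-40,k[0]+45,k[1]+35)
crop(d,*b,8,'to'+n,np.r_[p,w2px(d,L)])
E
python3 ov.py 8
```

```text
[ 0.0018 -0.0023  0.0141] [-0.0001  0.0011  0.0031] dist 0.014395004132255439
14.8667 [ 0.5925 -0.3385  0.2041] [-16.2  28.3   7.8   0.  -69.5 -95.1] F [ 0.6  1.  -1.5] 0.15628976894636598
```

View pics/so8.png

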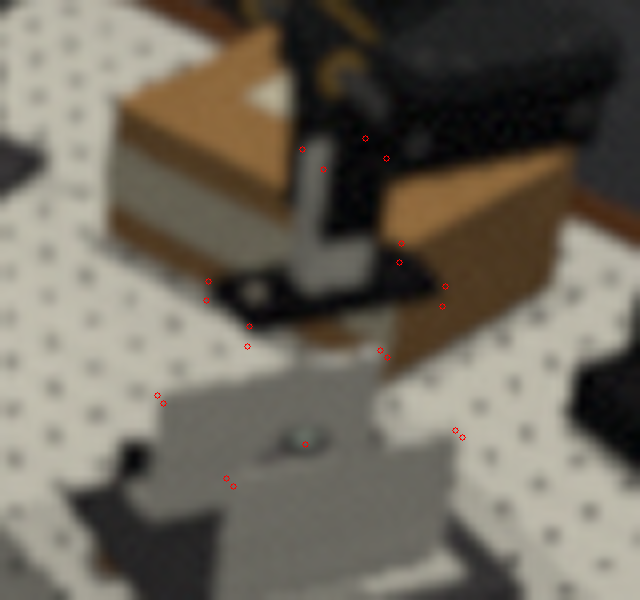

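View pics/to8.png

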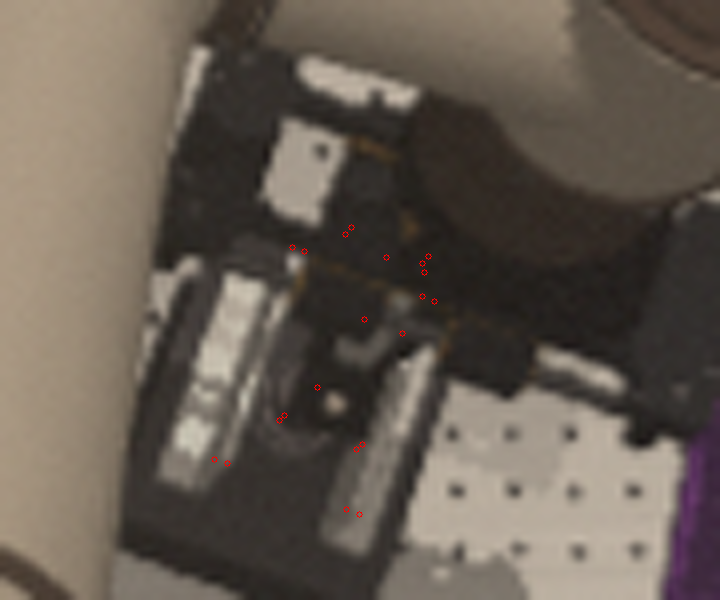

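```bash
python3 - <<'E'
from h import *
d=load('side8'); s=sense(); p=w2px(d,[s['tcp_pos']])[0].astype(int); print(p)
im=d['frame'][p[1]-22:p[1]+33,p[0]-30:p[0]+30,::-1].astype(float)
im=np.clip(im*1.8+15,0,255).astype(np.uint8)
cv2.imwrite('pics/z8.png',cv2.resize(im,None,fx=10,fy=10,interpolation=cv2.INTER_CUBIC)); print(p-[30,22])
E
```

```text
[415 195]
[385 173]
```

View pics/z8.png

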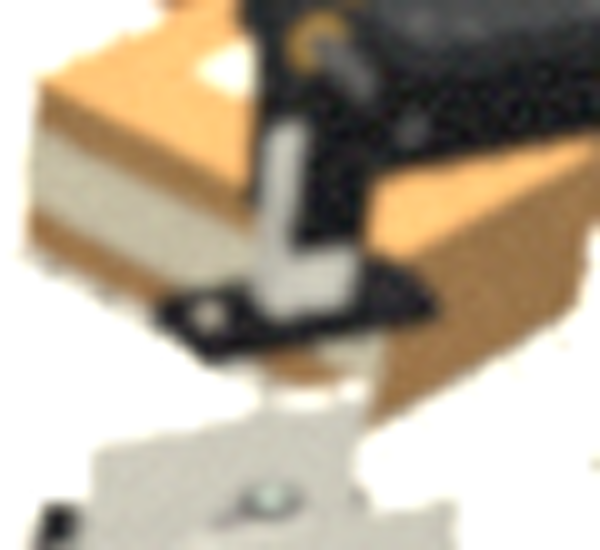

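```bash
python3 - <<'E'
from m import *
d=load('side8'); s=sense(); M=np.array(s['ee_rot']); t=s['tcp_pos']; h=.0315
g=lambda L:np.array(L,float)/10+[385,173]-.5
names=['near bot','near top','left top','right bot','tab base L-front','tab base R-front']
# sensor pts tool coords (a along tool x,b tool y,z)
import itertools
for a,b in itertools.product((-1,1),(-1,1)):
    for z in(0,.008):
        p=w2px(d,[t+M@[a*.038,b*.015,h-z]])[0]; print('plate',a,b,z,np.round((p-[385,173]+.5)*10))
for a,b in itertools.product((-1,1),(-1,1)):
    for z in(.008,.06):
        p=w2px(d,[t+M@[a*.012,b*.007,h-z]])[0]; print('tab',a,b,z,np.round((p-[385,173]+.5)*10))
for b in (-.007,-.013,-.022):
    for a in(-.0095,.0095): print('finger tip',a,b,np.round((w2px(d,[t+M@[a,b,0]])[0]-[385,173]+.5)*10))
print('lens',np.round((w2px(d,[[.59,-.34,.115]])[0]-[385,173]+.5)*10))
E
```

```text
plate -1 -1 0 [443. 333.]
plate -1 -1 0.008 [447. 309.]
plate -1 1 0 [389. 278.]
plate -1 1 0.008 [392. 254.]
plate 1 -1 0 [199. 383.]
plate 1 -1 0.008 [202. 358.]
plate 1 1 0 [148. 326.]
plate 1 1 0.008 [151. 302.]
tab -1 -1 0.008 [350. 311.]
tab -1 -1 0.06 [372. 148.]
tab -1 1 0.008 [325. 285.]
tab -1 1 0.06 [346. 123.]
tab 1 -1 0.008 [273. 326.]
tab 1 -1 0.06 [294. 162.]
tab 1 1 0.008 [248. 300.]
tab 1 1 0.06 [268. 137.]
finger tip -0.0095 -0.007 [352. 239.]
finger tip 0.0095 -0.007 [290. 251.]
finger tip -0.0095 -0.013 [363. 251.]
finger tip 0.0095 -0.013 [301. 263.]
finger tip -0.0095 -0.022 [380. 267.]
finger tip 0.0095 -0.022 [318. 279.]
lens [272. 506.]
```

```bash
python3 t.py .5893 -.3402 .166 68.5
```

```text
[ 0.0023 -0.0027  0.0381] [0.     0.0009 0.003 ] dist 0.03822302575881451
14.9667 [ 0.5924 -0.3385  0.2041] [-16.2  28.3   7.8   0.  -69.5 -95.1] F [-0.3 -0.6 -1. ] 0.16138330658134714
```

Call:
jog_arm --pt "1 0.0012 -0.0015 0.003 0 0 0" --pt "1 0.0023 -0.0027 0.008 0 0 0" --pt "1 0.0023 -0.0027 0.014 0 0 0" --pt "1 0.0023 -0.0027 0.02 0 0 0" --pt "1 0.0023 -0.0027 0.026 0 0 0" --pt "1 0.0023 -0.0027 0.032 0 0 0" --pt "1 0.0023 -0.0027 0.036 0 0 0" --pt "1 0.0023 -0.0027 0.038 0 0 0" --pt "1 0.0023 -0.0027 0.038 0 0 0" --pt "1 0.0023 -0.0027 0.038 0 0 0"

```text
time_s: 15.8
tcp_pos: [0.5893, -0.3401, 0.1656]
ee_rot: [[-0.932, 0.364, 0.0], [0.364, 0.932, -0.0], [-0.0, -0.0, -1.0]]
wrist_force: [-0.2, -0.5, -1.7]
gripper_width: 0.158
```

```bash
python3 t.py .5893 -.3402 .1525 68.5; python3 ov.py 9
```

```text
[-0.0001 -0.0001  0.0131] [-0.0002  0.0001  0.0032] dist 0.013059869255709499
15.8 [ 0.5893 -0.3401  0.1656] [-16.4  29.7   4.5   0.  -64.8 -94.9] F [-0.2 -0.5 -1.7] 0.15801249507872572
```

View pics/sr9.png

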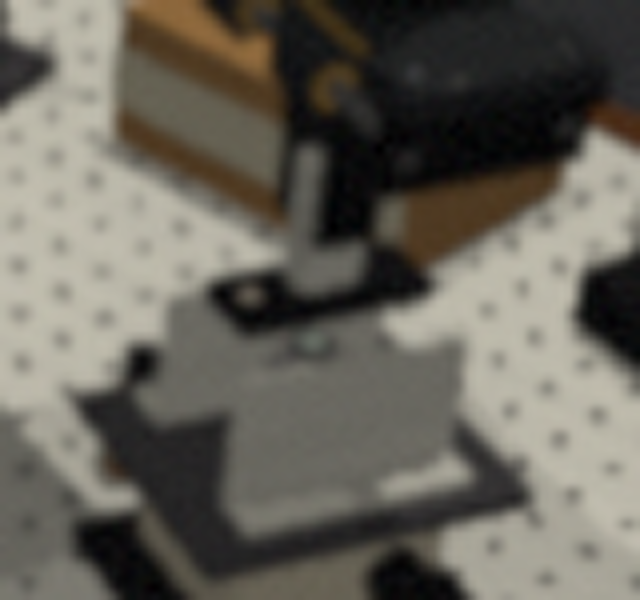

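View pics/to9.png

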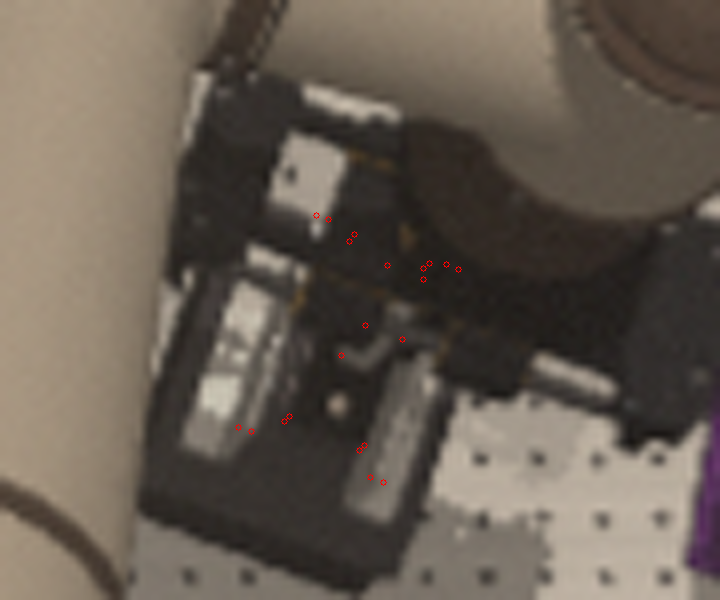

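```bash
python3 - <<'E'
from h import *
d=load('top9'); s=sense(); M=np.array(s['ee_rot']); t=s['tcp_pos']
x0,y0,x1,y1=370,165,425,220
im=np.clip(d['frame'][y0:y1,x0:x1,::-1].astype(float)*2.2,0,255).astype(np.uint8)
im=cv2.resize(im,None,fx=11,fy=11,interpolation=cv2.INTER_CUBIC)
Q=[t+M@np.array([a*.038,b*.015,.0315-.008]) for a in(-1,1) for b in(-1,1)]
mx=np.array([.59,-.340]);th=np.radians(-21.5);c,si=np.cos(th),np.sin(th)
L=[(mx[0]+c*a-si*b,mx[1]+si*a+c*b,z) for a,b,z in [(x*.045,y,.127) for x in(-1,1) for y in(-.029,-.024,.024,.029)]]
for p in w2px(d,Q): cv2.circle(im,tuple(((p-[x0,y0]+.5)*11).astype(int)),3,(0,0,255),1)
for p in w2px(d,L): cv2.circle(im,tuple(((p-[x0,y0]+.5)*11).astype(int)),3,(0,255,0),1)
cv2.imwrite('pics/z9.png',im)
E
```

```text
(no output)
```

View pics/z9.png

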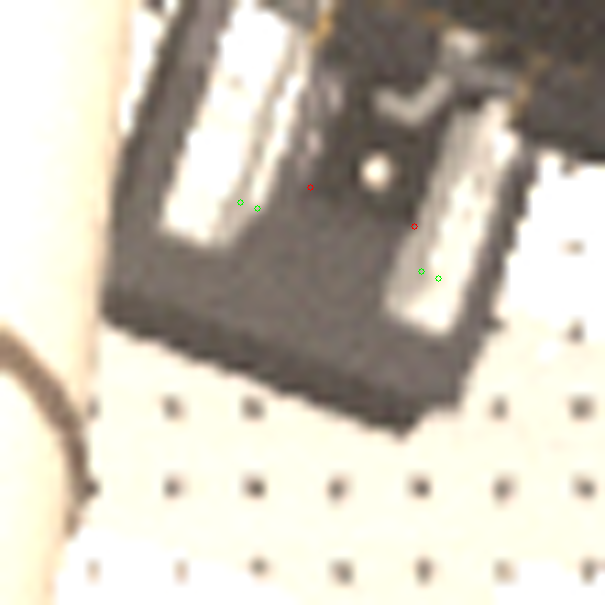

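Relative to the lens and strips, the sensor agrees with the prediction to about 1–2 mm in both views. Now the final descent of 13 mm.

Call:
jog_arm --pt "1 0 0 0.002 0 0 0" --pt "1 0 0 0.004 0 0 0" --pt "1 0 0 0.006 0 0 0" --pt "1 0 0 0.008 0 0 0" --pt "1 0 0 0.01 0 0 0" --pt "1 0 0 0.0115 0 0 0" --pt "1 0 0 0.013 0 0 0.003" --pt "1 0 0 0.013 0 0 0.003" --pt "1 0 0 0.013 0 0 0.003" --pt "1 0 0 0.013 0 0 0.003"

```text
time_s: 16.73
tcp_pos: [0.5892, -0.3401, 0.1526]
ee_rot: [[-0.93, 0.366, 0.0], [0.366, 0.93, -0.0], [-0.0, -0.0, -1.0]]
wrist_force: [0.7, -0.1, -1.3]
gripper_width: 0.157
```

```bash
python3 t.py .5893 -.3402 .1525 68.5; python3 ov.py 10
```

```text
[-0.0002 -0.      0.0001] [-0.      0.0002  0.    ] dist 0.00021652509259064312
16.7333 [ 0.5892 -0.3401  0.1526] [-16.4  30.2   3.5   0.  -63.3 -95.1] F [ 0.7 -0.1 -1.3] 0.15660308410700616
```

View pics/sr10.png

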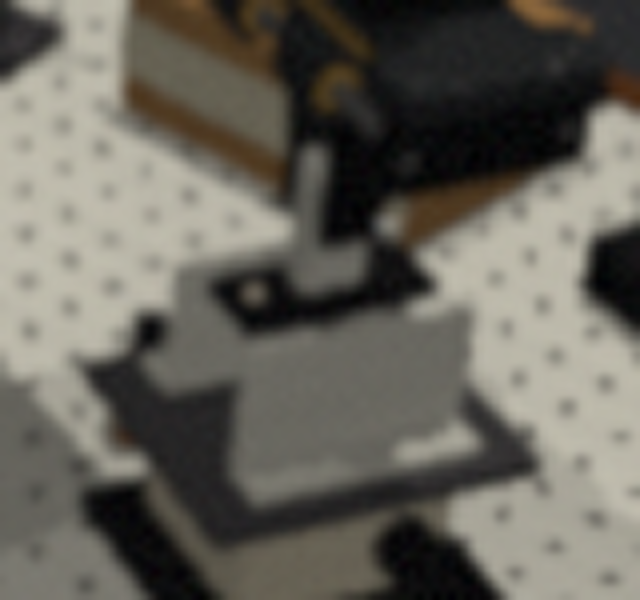

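View pics/so10.png

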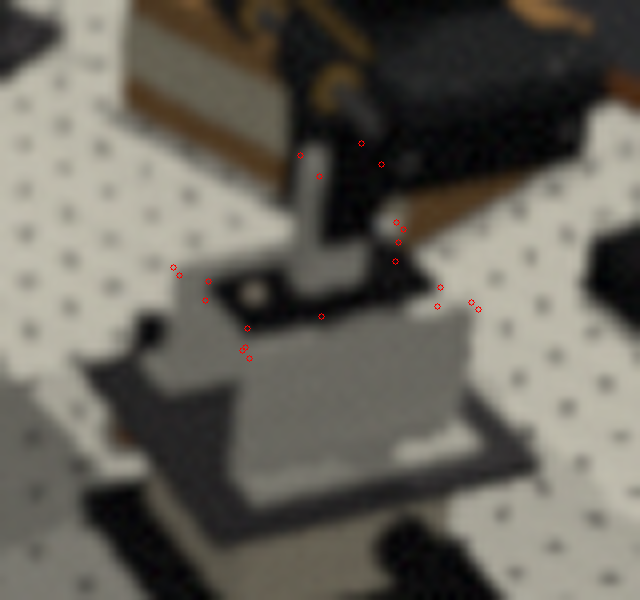

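```bash
python3 - <<'E'
from station import *
s=sense(); print(s['joint_velocities'],s['gripper_width'],s['wrist_force']); print(finish_job())
E
```

```text
[ 0.00439687 -0.08091731 -0.00973288  0.06721159 -0.04516609 -0.00877697] 0.1579579629914626 [-0.8349806   0.41555005 -0.67574952]
the job is handed in; nothing more can be done
None
```

I pulled the drawer open about 14.5 cm by its bar and gripped the sensor across its 14 mm tab. I then carried it over the screen with its underside about 0.21 m up and lowered it between the guard strips of the dark microscope. I handed the job in at about 17 s of the 64 s allowed; no verdict is reported.

**Last checks:**
- **Position:** the tool was within 0.3 mm of its target and pointing straight down. That puts the sensor's underside about 6 mm above the lens, using the grip height of 31.5 mm.
- **Alignment:** the sensor was in line with the strips to within about 2° in the images.
- **Grip and rest:** the fingers stood at 13.7 mm on the tab, the joints were at rest, and the wrist force was only about the sensor's weight.

**Disagreements and limits:**
- The two cameras disagreed on the lens position by 3 to 5 mm. In the side view the lens and the sensor were shifted by about the same amount, so I centred by comparing the two within each picture. I expect a remaining sideways error of about 1 to 2 mm.
- The lens was hidden under the plate at the end, so the 6 mm height comes from the tool height and the strip tops, not from seeing the gap.
- The sensor lay lengthwise along the drawer's slide direction, not across it as described.

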